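Close the key tub with the lid that fits

TASK

Lay the brass key from the coaster in the open white tub, with the key already there, then find the one lid of the three that fits the tub and press it on until it has snapped fully down all round. Leave the other two lids, the glass paperweight and the round polish tin where they are.

Things in the scene. Friction and masses are not known exactly. Their poses are not given: they have to be found in the camera images.
- tub: open white plastic tub fixed to the shelf, 120 (x) x 90 (y) mm outside, 60 mm high, walls and floor 3 mm; over its top 8 mm the walls lean inward 3 mm a side, so a fitting lid centres itself. Origin: centre of its underside, on the shelf; z up. A sprung sloping catch, 44 mm long, stands out 5 mm from the middle of each long side just under the rim.
- tub_rim (a point): centre of the tub's mouth, level with its rim, 60 mm above the shelf (mouth about 108 x 78 mm inside, rim 114 x 84 mm outside). A lid goes on with its long side along the tub's, either way round; the right one has 3 mm play a side, stops on the catches 7 to 11 mm too high, needs a push of about 10 N (up to 20) to click, and is home with its plate's underside on the rim (its centre point 8.5 mm above this one).
- key_a_center (a point): brass door key lying flat, 90 mm long, 8 mm thick: round shank 8 mm across along x (x -19 to 45 mm), ring bow 30 mm across at the -x end, bit standing out 16 mm to +y at x 29 to 43 mm. Point: on the shank's centre line, midway along the key, half-way up; z up. About 45 g. This one starts lying on the coaster (a fixed dark disc, 104 mm across, 8 mm high).
- key_b_center (a point): brass door key lying flat, 90 mm long, 8 mm thick: round shank 8 mm across along x (x -19 to 45 mm), ring bow 30 mm across at the -x end, bit standing out 16 mm to +y at x 29 to 43 mm. Point: on the shank's centre line, midway along the key, half-way up; z up. About 45 g. This one is already lying in the tub.
- lid_a_center (a point): white plastic lid, a shallow cap open below, lying right way up: outside 114 (x) x 84 (y) mm, inside its skirt 108 x 78 mm. 47 mm high in all: its top plate's upper face is 19 mm and its underside 15 mm above the skirt's lower edge; on the plate a grip bar 70 (x) x 16 (y) x 28 mm high. Point: on the centre line, 23.5 mm above the skirt's lower edge; z up. About 75 g.
- lid_b_center (a point): white plastic lid, a shallow cap open below, lying right way up: outside 132 (x) x 102 (y) mm, inside its skirt 126 x 96 mm. 47 mm high in all: its top plate's upper face is 19 mm and its underside 15 mm above the skirt's lower edge; on the plate a grip bar 70 (x) x 16 (y) x 28 mm high. Point: on the centre line, 23.5 mm above the skirt's lower edge; z up. About 90 g.
- lid_c_center (a point): white plastic lid, a shallow cap open below, lying right way up: outside 152 (x) x 122 (y) mm, inside its skirt 146 x 116 mm. 47 mm high in all: its top plate's upper face is 19 mm and its underside 15 mm above the skirt's lower edge; on the plate a grip bar 70 (x) x 16 (y) x 28 mm high. Point: on the centre line, 23.5 mm above the skirt's lower edge; z up. About 110 g.
- paperweight: round glass dome paperweight, 80 mm across, 46 mm high, loose bystander; origin at the centre of its underside
- tin: closed round metal shoe-polish tin, 76 mm across, 28 mm high, loose bystander; origin at the centre of its underside
Mind the look-alikes: they are no part of the job. Leave any blue or green look-alike of the part that bears key_a_center alone.

How it is judged:
By the outcome, as a careful person would: the job done as asked, in the order asked, and still so for the second after the job is handed in, with the robot touching nothing.
It also fails if it takes over 58 s, if anything falls off the work surface, if the arm or the gripper's body presses on something with over 40 N, if the wrist force passes 120 N, or if a joint passes its speed limit or range.

ROBOT

A 7-joint arm with a two-finger parallel gripper is mounted at the origin on the work surface. World frame = base frame: x ahead of the robot, y to its left, z up, the work surface at z = 0. Lengths are in m, angles in rad, forces in N, time in s.
With the tool pointing down it reaches from about 0.4 to 0.75 m from the base axis. Payload 19.5 kg.
Tool frame: the origin (TCP) lies midway between the tips of the shut fingers; the grasp point (between the pads) lies 19 mm behind it (arm.pinch_z is the distance from the TCP to the grasp point, in m); z points along the fingers, y is the line along which they close (so a half turn about z gives the same grasp; the last joint's range is limited). The gripper opens to 85 mm and grips with 20 to 120 N. Pads are 22 mm wide; open, the fingers measure 114 mm over their backs; the gripper's body (76 mm by 85 mm) begins 54 mm behind the grasp point. The pads swing forward as they close: fully open they stand 13 mm farther back than shut.
Start: joints at [-0.042, 0.707, -0.028, 1.485, 0.022, 0.951, -0.075], TCP at [0.575, 0, 0.231] pointing down, gripper open.
Joint ranges: [-2.71, 2.71], [-0.32, 2.16], [-1.57, 1.52], [0, 2.45], [-1.46, 4.6], [0, 2.02], [-2.83, 2.83]. Speed limits (rad/s): [1.89, 1.89, 2.57, 2.57, 3.01, 3.01, 3.01].

INTERFACE

Orientations are given as a rotation vector (axis times angle).
In Python, from bench import arm gives the robot as it stands.
- The arm moves only by the tool apply_moves, never from a script. Its argument "plan" is a list that holds one entry, the list of rows, each a list of 5 numbers: the finger opening in mm, from 0 to 85.4, then the shift along the world's x, y, z in mm, then the turn about the world's z in rad. A call has 1 to 20 rows; each row shifts and turns the commanded pose from where the row before left it; what a row does not reach is not made up. A row lasts 1/10 s, in which the tool goes at most 50 mm and 8.59 degrees, less where a joint would pass 70% of its speed; a pose out of reach is approached as far as the arm can. A call is refused whole if a number of a shift passes 50 or a number of a turn 0.15, either way. A call with a gripper value outside its range is refused whole. The fingers move at their own pace and stop on an object; the grip force is fixed at half the most. Time passes only in rows, so rows that do not move let the fingers close. It gives the time, the measured TCP pose, the force, the opening and the grip force at its end, in the units of the state.
- arm.read_state(): the state, without advancing time (a new reading comes with each control period).
- arm.capture(name): name is "scene" or "side" or "wrist"; returns the picture (480x640x3 uint8, blue, green, red); there is no depth.
- arm.camera_model(name): a dict with "fovy" (degrees; the focal length in pixels is half the picture's height over the tangent of half this angle, whatever the lens; pixels are square), "cx", "cy" (the principal point, pixels), "world_from_camera" (4x4, takes a point from camera to world coordinates); the wrist camera has in their place "T_tool_cam" (4x4, takes a point from camera to tool coordinates, whose origin is the TCP and whose axes are the flange's). Camera axes: x right, y down, z forward; pixel columns grow to the right and rows downward; lengths in m; the calibration is good to about 2 mm. A picture is of the moment at which its call begins: read the wrist's pose just before it. camera_model takes no time and is no camera call.
- arm.close_job(): hands the job in; it is judged then, once.
The state is a dict: "time": time; "qpos": joint angles; "dq": joint speeds; "effort": joint torques, N m; "eef_pos": TCP position; "orientation": TCP orientation; "force": force on the tool from outside, world axes, zero at the start; "torque": the same for the moment, N m; "gripper_width": opening from 0.0 (shut) to 1.0 (fully open); "grasp_force": force on a finger pad.
Only numpy, scipy, OpenCV 4.12 (cv2) and the standard library are available. Lean on these libraries where they do the work, as an engineer would, in place of code of your own. Each camera call takes 0.05 s, during which the arm holds its last target. There are 200 camera calls.

## Working session

There is one attempt and no reset: what is moved stays moved. The work goes in short steps, Python scripts to look and compute and a tool call to move; the robot and the scene stay as the last step left them, time stands still between calls to the robot, and variables do not carry over. Pictures are saved under pics/ and viewed, at most 13 in all, crops included, and the job is handed in when it is done.

Besides the shell and the picture viewer there is one more tool, called after "Request:" in YAML: its name, and indented under it one key for each argument. apply_moves: Moves the arm, as the interface text tells. Its arguments: {"type":"object","properties":{"plan":{"type":"array"}},"required":["plan"]}

```bash
mkdir -p pics; ls; python3 - <<'E'
from bench import arm
import cv2,numpy as np
a=arm.capture("scene");b=arm.capture("side")
cv2.imwrite("pics/scene0.png",a);cv2.imwrite("pics/side0.png",b)
for n in("scene","side","wrist"):print(n,arm.camera_model(n))
print(arm.read_state(),arm.pinch_z)
E
```

```text
pics
scene {'fovy': 54.4341954528733, 'cx': 319.4103493184335, 'cy': 244.55072457198906, 'world_from_camera': array([[-0.87004416,  0.37220784, -0.32324059,  0.84039641],
       [ 0.49297205,  0.65864144, -0.56848044,  0.52221396],
       [ 0.00130678, -0.65395166, -0.7565352 ,  0.74399816],
       [ 0.        ,  0.        ,  0.        ,  1.        ]])}
side {'fovy': 47.35126283944874, 'cx': 314.3829848895464, 'cy': 231.57080598250715, 'world_from_camera': array([[ 0.9954278 , -0.044852  ,  0.08433146,  0.44954166],
       [-0.09452241, -0.58963539,  0.80211946, -0.83433425],
       [ 0.01374815, -0.80642322, -0.59117898,  0.69188637],
       [ 0.        ,  0.        ,  0.        ,  1.        ]])}
wrist {'fovy': 58.229472726827574, 'cx': 317.8470646923781, 'cy': 231.39338610512218, 'T_tool_cam': array([[ 2.19211103e-03, -9.63849997e-01, -2.66436443e-01,
         6.78731082e-02],
       [ 9.99997476e-01,  2.24405883e-03,  1.09479771e-04,
         2.06566286e-04],
       [ 4.92376976e-04, -2.66436010e-01,  9.63852484e-01,
        -1.42581137e-01],
       [ 0.00000000e+00,  0.00000000e+00,  0.00000000e+00,
         1.00000000e+00]])}
{'time': 0.1, 'qpos': array([-0.04168286,  0.70701861, -0.02758927,  1.48490164,  0.02198766,
        0.95092656, -0.07550682]), 'dq': array([-1.51356763e-03, -2.85118749e-03,  8.15479515e-07, -6.22862163e-05,
        1.39948255e-03, -8.82136146e-04, -5.67423774e-04]), 'effort': array([-1.01652397e-04, -8.84291911e+01,  1.23564016e+00, -2.36457235e+01,
        1.69519259e-02,  4.99342714e-03, -1.35922505e-06]), 'eef_pos': array([ 5.74779207e-01, -1.93678345e-05,  2.30899109e-01]), 'orientation': array([-2.22104363e+00, -2.22092402e+00,  1.09672373e-03]), 'force': array([-0.32180114,  0.2391511 , -0.08416348]), 'torque': array([ 0.04395626,  0.02638491, -0.02873325]), 'grasp_force': 0.0, 'gripper_width': 0.996063918642335} 0.0187
```

View pics/scene0.png

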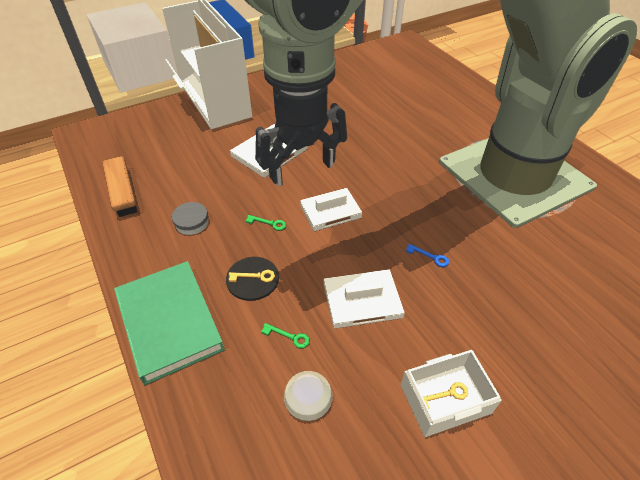

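View pics/side0.png

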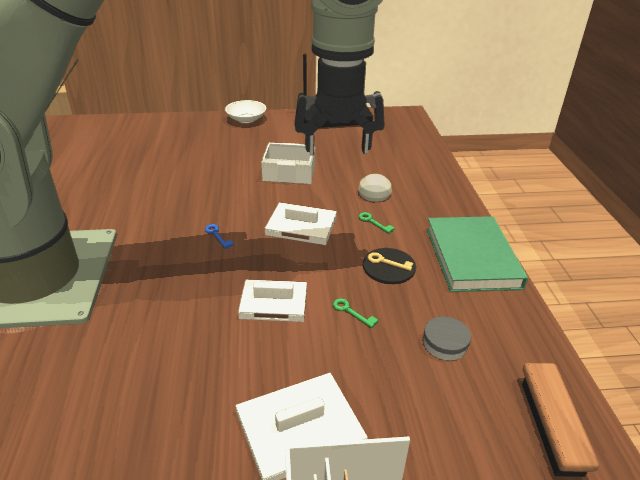

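Candidates for the key:
- Brass on the coaster: scene (252,276), side (390,262). This is the one I want.
- Brass in the tub: scene (447,393). It stays there.
- Green look-alikes: scene (266,222) and (286,336).
- Blue look-alike: scene (428,255).

Lids are at scene (331,208), (364,298) and (270,150). The tub is at (450,390). The inside of the skirt has to clear 120x90 by 3 mm a side, so I need the 132x102 lid (B). Next I'll measure all of these.

```bash
cat > h.py <<'E'
import cv2,numpy as np
from bench import arm
from scipy.spatial.transform import Rotation as R
def pose(n,st=None):
    m=arm.camera_model(n)
    if n!="wrist": return m,m["world_from_camera"]
    st=st or arm.read_state(); T=np.eye(4);T[:3,:3]=R.from_rotvec(st["orientation"]).as_matrix();T[:3,3]=st["eef_pos"]
    return m,T@m["T_tool_cam"]
def cast(n,uv,z,st=None):
    m,T=pose(n,st);f=240/np.tan(np.radians(m["fovy"]/2));uv=np.atleast_2d(np.asarray(uv,float))
    d=np.c_[(uv[:,0]-m["cx"])/f,(uv[:,1]-m["cy"])/f,np.ones(len(uv))]@T[:3,:3].T
    o=T[:3,3];return o[:2]+d[:,:2]*((z-o[2])/d[:,2])[:,None]
def comps(mask,amin):
    c,_=cv2.findContours(mask,cv2.RETR_EXTERNAL,cv2.CHAIN_APPROX_NONE)
    return [x[:,0] for x in c if cv2.contourArea(x)>amin]
def brass(im):
    return cv2.inRange(cv2.cvtColor(im,cv2.COLOR_BGR2HSV),(18,90,110),(32,255,255))
def plate(im,t=195):
    h=cv2.cvtColor(im,cv2.COLOR_BGR2HSV);return cv2.inRange(h,(0,0,t),(180,40,255))
E
python3 - <<'E'
from h import *
for n in("scene","side"):
    im=cv2.imread(f"pics/{n}0.png")
    print(n,"brass")
    for c in comps(brass(im),40):
        u=c.mean(0)
        if not(150<u[1]<430 and 200<u[0]<500):continue
        p=cast(n,c,.012 if abs(u[0]-450)>40 else .007);r=cv2.minAreaRect((p*1000).astype(np.float32));print(u.round(),np.round(r,0) if 0 else r)
    print("white")
    for c in comps(plate(im,175),500):
        u=c.mean(0);r=cv2.minAreaRect((cast(n,c,.019)*1000).astype(np.float32));print(u.round(),r)
cv2.imwrite("pics/crop1.png",np.hstack([cv2.resize(cv2.imread("pics/scene0.png")[240:320,200:300],(400,320),interpolation=2),cv2.resize(cv2.imread("pics/side0.png")[230:310,340:440],(400,320),interpolation=2)]))
E
```

```text
scene brass
[444. 395.] ((505.44622802734375, 354.5693359375), (28.917192459106445, 76.21099853515625), 84.6949462890625)
[250. 275.] ((682.781005859375, -24.963409423828125), (29.46821403503418, 89.51869201660156), 60.5194091796875)
white
[309. 395.] ((704.438720703125, 246.5078125), (66.06391906738281, 64.17207336425781), 18.068382263183594)
[451. 388.] ((492.14202880859375, 347.8083190917969), (104.67384338378906, 126.81283569335938), 78.46479034423828)
[362. 297.] ((522.6875610351562, 127.5742416381836), (105.6019287109375, 132.11363220214844), 70.32524871826172)
[330. 207.] ((454.525146484375, -108.06103515625), (87.2125473022461, 114.58988189697266), 81.68206024169922)
[115.  21.] ((614.072509765625, -1253.986328125), (210.05648803710938, 253.68214416503906), 0.042119983583688736)
[203.  57.] ((454.675048828125, -916.5403442382812), (786.0763549804688, 216.03114318847656), 56.923126220703125)
side brass
[390. 261.] ((684.7108154296875, -18.720233917236328), (33.44789123535156, 89.96492004394531), 64.92347717285156)
white
[313. 431.] ((510.5057373046875, -373.1670227050781), (205.75514221191406, 147.25669860839844), 17.57354736328125)
[274. 298.] ((453.5959167480469, -111.3499755859375), (86.88373565673828, 112.82225799560547), 81.80622100830078)
[300. 218.] ((521.8519897460938, 123.99629211425781), (105.43456268310547, 133.133544921875), 70.42976379394531)
```

View pics/crop1.png

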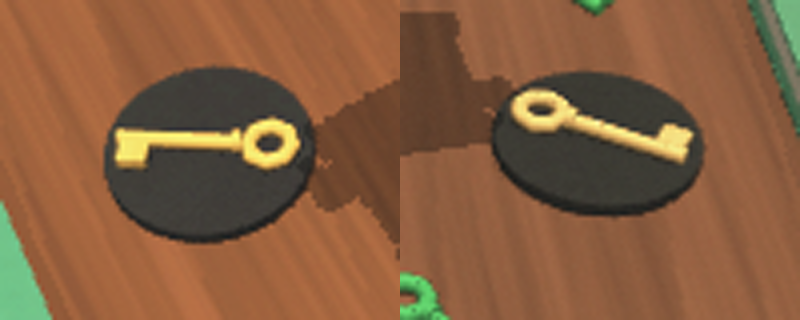

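The crop shows the brass key on the dark coaster, with the bow on the robot side (scene about (267,275)) and the bit at scene (232,278). The 132x103 lid at about (522,126) mm is the one that fits. I'll move over the key and refine with the wrist camera.

Request:
apply_moves:
  plan:
    - [[60,13.5,-2.7,-9,0.138],[60,13.5,-2.7,-9,0.138],[60,13.5,-2.7,-9,0.138],[60,13.5,-2.7,-9,0.138],[60,13.5,-2.7,-9,0.138],[60,13.5,-2.7,-9,0.138],[60,13.5,-2.7,-9,0.138],[60,13.5,-2.7,-9,0.138],[60,0,0,0,0],[60,0,0,0,0]]

```text
time: 1.1
eef_pos: [0.6826, -0.0215, 0.1589]
orientation: [-0.73, -3.055, 0.0]
force: [-0.1, -0.7, 0.9]
gripper_width: 0.701
grasp_force: 0.0
```

```bash
cat >> h.py <<'E'
def keypose(n,im,z,st=None,amin=150,box=None):
    m=brass(im)
    if box: q=np.zeros_like(m);q[box[1]:box[3],box[0]:box[2]]=255;m&=q
    out=[]
    for c in comps(m,amin):
        p=cast(n,c,z,st)*1000;r=cv2.minAreaRect(p.astype(np.float32))
        b=cv2.boxPoints(r);e=b[1]-b[0],b[2]-b[1];l=max(e,key=np.linalg.norm);d=l/np.linalg.norm(l);nn=np.array([-d[1],d[0]])
        s=(p-r[0])@d;t=(p-r[0])@nn
        # bow end: the end 30 mm wide; shank line fitted from the middle part
        L=s.max()-s.min();w=[np.ptp(t[s<s.min()+.33*L]),np.ptp(t[s>s.max()-.33*L])]
        if w[1]>w[0]: d,nn=-d,-nn;s,t=-s,-t
        k=(s>s.min()+.37*L)&(s<s.min()+.78*L)
        q=t[k]; mid=(q.max()+q.min())/2
        up,lo=k.copy(),k.copy();up[k]=q>mid;lo[k]=q<=mid
        a=np.mean([np.polyfit(s[up],t[up],1),np.polyfit(s[lo],t[lo],1)],0)
        sm=(s.min()+s.max())/2;dd=d+a[0]*nn;
        out.append((np.array(r[0])+d*sm+nn*np.polyval(a,sm),np.degrees(np.arctan2(dd[1],dd[0])),sorted(r[1]),c.mean(0).round()))
    return out
E
python3 - <<'E'
from h import *
st=arm.read_state();im=arm.capture("wrist");cv2.imwrite("pics/w1.png",im)
print(st["eef_pos"],st["orientation"],R.from_rotvec(st["orientation"]).as_matrix().round(3),st["gripper_width"])
for k in keypose("wrist",im,.012,st):print(k)
for n in("scene","side"):
  for k in keypose(n,cv2.imread(f"pics/{n}0.png"),.012,amin=60,box=(200,240,420,300)):print(n,k)
E
```

```text
[ 0.68260634 -0.02152852  0.15887243] [-7.30362880e-01 -3.05453808e+00  3.73657172e-05] [[-0.892  0.452 -0.001]
 [ 0.452  0.892  0.   ]
 [ 0.001 -0.    -1.   ]] 0.7007665350244834
(array([683.28849683, -23.92542267]), np.float64(-32.32168159119079), [29.54625129699707, 90.359619140625], array([317., 217.]))
scene (array([682.31048164, -25.79560121]), np.float64(-30.04798424835867), [29.46821403503418, 89.51869201660156], array([250., 275.]))
side (array([682.98692286, -22.40436087]), np.float64(-31.937638025804194), [33.44789123535156, 89.96492004394531], array([390., 261.]))
```

View pics/w1.png

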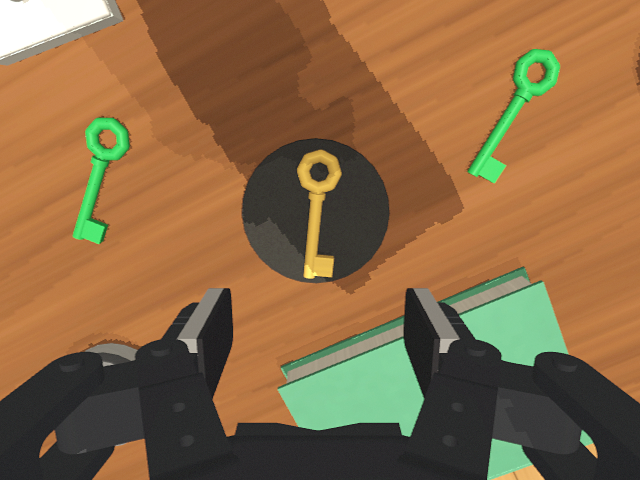

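The wrist view has the brass key at (317,217) on the coaster, with green keys well off at either side. Its centre is about (683,-24) mm and its yaw about -31.5°.

Request:
apply_moves:
  plan:
    - [[45,3,-4,-29,-0.08],[40,0,0,-40,0],[40,0,0,-40,0],[40,0,0,-30,0],[40,0,0,-10,0],[40,0,0,0,0],[20,0,0,0,0],[0,0,0,0,0],[0,0,0,0,0],[0,0,0,0,0],[0,0,0,0,0],[0,0,0,0,0]]

```text
time: 2.35
eef_pos: [0.6869, -0.0256, 0.0123]
orientation: [0.848, 3.022, 0.001]
force: [-3.0, -0.0, 12.4]
gripper_width: 0.045
grasp_force: 59.4
```

Request:
apply_moves:
  plan:
    - [[0,0,0,5,0],[0,0,0,20,0],[0,0,0,40,0],[0,0,0,40,0],[0,0,0,0,0]]

```text
time: 2.85
eef_pos: [0.6883, -0.0256, 0.1215]
orientation: [0.847, 3.017, 0.004]
force: [0.7, 0.4, -0.9]
gripper_width: 0.047
grasp_force: 59.2
```

```bash
python3 - <<'E'
from h import *
st=arm.read_state();print(st["gripper_width"],st["grasp_force"],st["eef_pos"],st["force"])
im=arm.capture("wrist");s=arm.capture("side");cv2.imwrite("pics/w2.png",np.hstack([cv2.resize(im,(440,330)),s[120:450,280:640]]))
E
```

```text
0.046824716352933615 59.23509120941162 [ 0.68832634 -0.02557838  0.12151021] [ 0.74943908  0.40268892 -0.90733371]
```

View pics/w2.png

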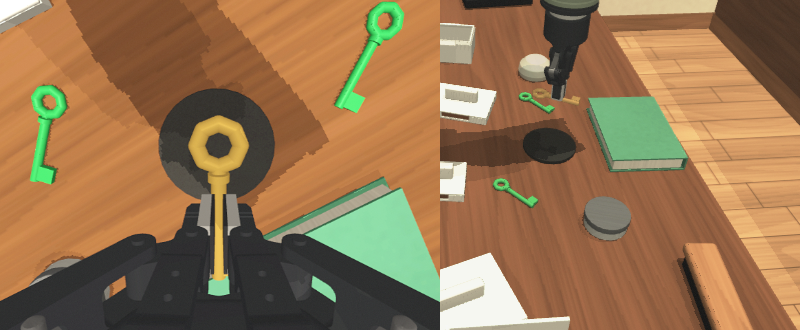

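The key is held: the bow and shank are visible between the pads, and the coaster is empty. Next I'll measure the tub from the fixed views.

```bash
python3 - <<'E'
from h import *
im=cv2.imread("pics/scene0.png")
c=max([c for c in comps(plate(im,120),800) if 400<c[:,0].mean()<500 and c[:,1].mean()>350],key=len)
a=cv2.approxPolyDP(cv2.convexHull(c),4,True)[:,0];print(a.tolist(),cast("scene",a,.06).round(4).tolist())
print(keypose("scene",im,.007,amin=50,box=(400,350,500,430)))
E
```

```text
[[471, 350], [500, 401], [487, 414], [425, 436], [401, 385], [405, 371]] [[0.4456, 0.3258], [0.4651, 0.4122], [0.4958, 0.4174], [0.5951, 0.3976], [0.5797, 0.3184], [0.5605, 0.3027]]
[(array([505.04610932, 350.26068116]), np.float64(-13.946240483641915), [28.917192459106445, 76.21099853515625], array([444., 395.]))]
```

Request:
apply_moves:
  plan:
    - [[0,0,0,40,0],[0,0,30,40,0],[0,-20,40,0,0.05],[0,-20,40,0,0.05],[0,-20,40,0,0.05],[0,-20,40,0,0.05],[0,-20,40,0,0.05],[0,-20,40,0,0.05],[0,-20,40,0,0.05],[0,-20,40,0,0],[0,-20,20,0,0],[0,-10,5,0,0],[0,0,0,0,0],[0,0,0,0,0]]

```text
time: 4.35
eef_pos: [0.4969, 0.3481, 0.195]
orientation: [0.311, 3.126, -0.002]
force: [0.5, -1.4, -1.3]
gripper_width: 0.044
grasp_force: 59.2
```

```bash
python3 - <<'E'
from h import *
st=arm.read_state();print(st["gripper_width"],st["eef_pos"],st["orientation"])
im=arm.capture("wrist");cv2.imwrite("pics/w3.png",im)
for z in(.007,):
  for k in keypose("wrist",im,z,st):print(k)
E
```

```text
0.044368506340215226 [0.49687675 0.34812433 0.19497125] [ 3.10648002e-01  3.12590713e+00 -1.78233635e-03]
(array([608.68500538, 326.38381397]), np.float64(-11.298803336045221), [29.252904891967773, 146.8264617919922], array([319., 323.]))
(array([505.01578555, 346.78100915]), np.float64(14.832765000146651), [66.1937026977539, 67.17310333251953], array([318., 210.]))
```

View pics/w3.png

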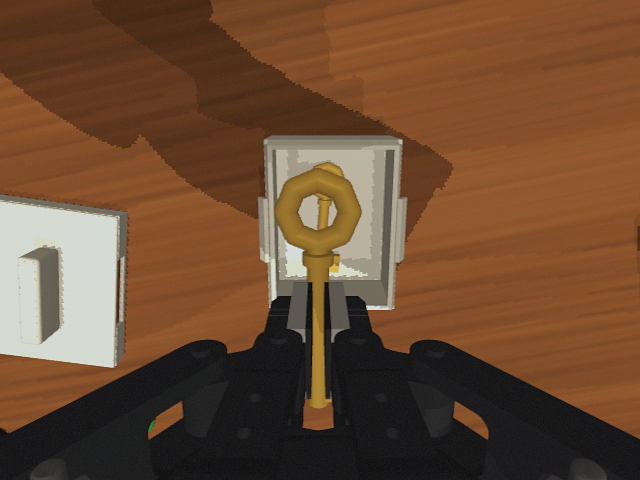

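The tub rim spans about (266,138) to (402,138) at the top and (394,308) at the bottom right. Key B lies roughly midway across its width, near column 325, and lid B is at the left.

```bash
python3 - <<'E'
from h import *
st=dict(eef_pos=np.array([0.49687675,0.34812433,0.19497125]),orientation=np.array([3.10648002e-01,3.12590713e+00,-1.78233635e-03]))
im=cv2.imread("pics/w3.png");m=plate(im,90)
def edge(rows):
    o=[]
    for y in rows:
        x=np.where(m[y,220:440])[0]+220;o.append((x.min(),y,x.max(),y))
    return np.array(o)
e=edge(list(range(145,185,5))+list(range(275,294,3)));print(e[:,[0,2]].T)
L=cast("wrist",e[:,:2],.054,st)*1000;Rr=cast("wrist",e[:,2:],.054,st)*1000
M=(L+Rr)/2;l=cv2.fitLine(M.astype(np.float32),2,0,.01,.01).ravel();print("mid line",M.mean(0),np.degrees(np.arctan2(l[1],l[0])),np.linalg.norm(L-Rr,axis=1).round(1))
for x in(300,330,360,380):
    y=np.where(m[60:220,x])[0];print(x,y.min()+60,cast("wrist",(x,y.min()+60),.06,st)*1000)
    
for x in(385,390):
    y=np.where(m[260:330,x])[0]
    print(x,y.max()+260,cast("wrist",(x,y.max()+260),.06,st)*1000)
print("corners",cast("wrist",[(266,138),(402,138),(394,308)],.057,st)*1000)
# key b parts below the held bow
print("keyb shank/bit/bow px",cast("wrist",[(325,215),(337,262),(327,165)],.007,st)*1000)
E
```

```text
[[273 268 265 268 267 268 268 269 269 268 271 271 269 271 271]
 [393 400 400 400 398 399 399 399 394 394 394 393 393 393 393]]
mid line [502.90616062 357.54931106] -11.4284115 [77.6 85.6 87.8 86.1 85.8 86.  86.3 85.9 87.8 88.6 86.7 86.2 87.8 86.5
 86.7]
300 136 [[442.80170261 347.86036153]]
330 149 [[454.39995049 364.87773078]]
360 146 [[456.25702357 383.86526244]]
380 136 [[452.60151158 397.2598982 ]]
385 309 [[570.77881601 382.0392544 ]]
390 309 [[571.46024491 385.48592519]]
corners [[439.93182106 326.19490293]
 [456.79206337 411.18813273]
 [572.76190453 388.64112922]]
keyb shank/bit/bow px [[508.39985846 351.95905404]
 [548.73466515 354.0587592 ]
 [470.23622736 360.91270932]]
```

Tub: centre about (506,357), yaw -11.4°. Key B lies near the centreline, so I'll lower key A parallel to it, offset to the +n side (n is across the tub, towards +y), and stop above the rim first.

Request:
apply_moves:
  plan:
    - [[0,16,22,-20,0],[0,0,0,-40,0],[0,0,0,-40,0],[0,0,0,-15,0],[0,0,0,-15,0],[0,0,0,-15,0],[0,0,0,-13,0],[0,0,0,-12,0],[0,0,0,0,0]]

```text
time: 5.3
eef_pos: [0.5116, 0.3711, 0.024]
orientation: [-0.308, -3.125, 0.002]
force: [-0.0, 0.6, -0.8]
gripper_width: 0.047
grasp_force: 59.2
```

```bash
python3 - <<'E'
from h import *
im=arm.capture("scene");s=arm.capture("side");cv2.imwrite("pics/p4.png",np.hstack([cv2.resize(im[300:460,360:540],(400,356)),cv2.resize(s[90:210,220:360],(400,356))]))
E
```

```text
(no output)
```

View pics/p4.png

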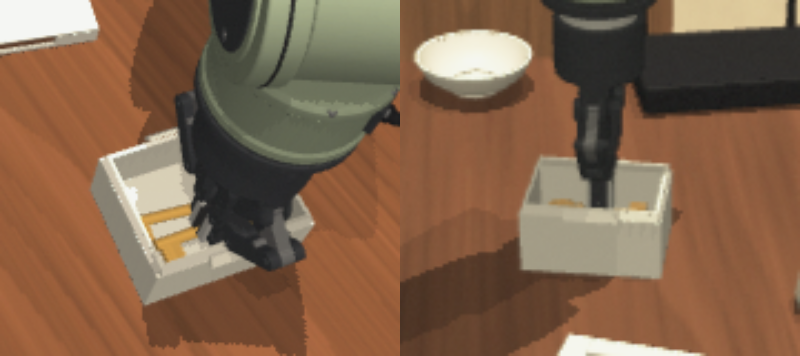

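Both keys are inside the tub, side by side, and the force is zero. I'll lower a little more, release with a small opening and rise.

Request:
apply_moves:
  plan:
    - [[0,0,0,-6,0],[6,0,0,0,0],[12,0,0,0,0],[16,0,0,0,0],[18,0,0,0,0],[18,0,0,0,0],[18,0,0,10,0],[18,0,0,25,0],[18,0,0,40,0],[40,0,0,45,0],[60,0,0,40,0],[60,0,-8,15,0],[60,0,0,0,0]]

```text
time: 6.7
eef_pos: [0.5129, 0.363, 0.1967]
orientation: [0.31, 3.123, 0.003]
force: [-0.5, 0.5, 0.4]
gripper_width: 0.701
grasp_force: 0.0
```

```bash
python3 - <<'E'
from h import *
st=arm.read_state();print(st["eef_pos"],st["orientation"])
im=arm.capture("wrist");cv2.imwrite("pics/w5.png",im)
np.save("st5.npy",np.r_[st["eef_pos"],st["orientation"]])
E
```

```text
[0.51291298 0.36301884 0.19669646] [0.30991851 3.1231791  0.00313637]
```

View pics/w5.png

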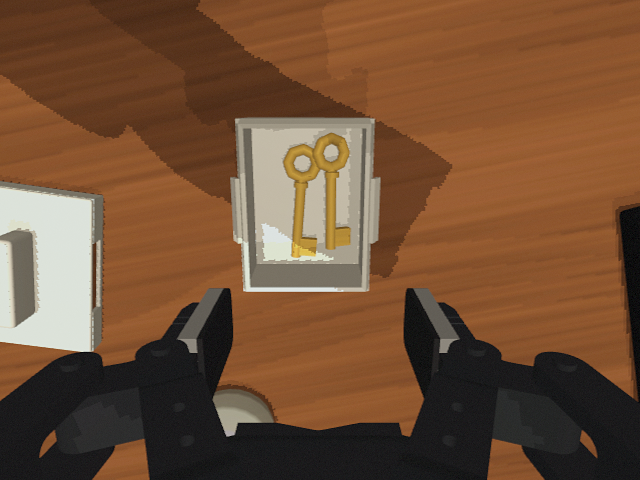

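Both keys lie flat in the tub, at (300,200) and (335,190), all below the rim. The tub outline runs from about (236,119) to (369,291). I'll refine the tub pose and then move over lid B.

```bash
python3 - <<'E'
from h import *
v=np.load("st5.npy");st=dict(eef_pos=v[:3],orientation=v[3:])
im=cv2.imread("pics/w5.png");m=plate(im,90)[100:300,220:390]
m=cv2.morphologyEx(m,cv2.MORPH_CLOSE,np.ones((25,25)));c=max(comps(m,500),key=cv2.contourArea)+[220,100]
def line(sel,ax):
    p=c[sel].astype(np.float32);p=cast("wrist",p,.052,st).astype(np.float32)*1000
    return cv2.fitLine(p,cv2.DIST_HUBER,0,.01,.01).ravel()
x,y=c.T
ends=((y<135),(y>275));
sx=(x>250)&(x<362)
sy=((y>125)&(y<172))|((y>250)&(y<284))
T,B,L,Rr=[line(s,0) for s in((y<130)&sx,(y>280)&sx,(x<260)&sy,(x>350)&sy)]
for q in(T,B,L,Rr):print(q.round(3),np.degrees(np.arctan2(q[1],q[0])).round(2))
def X(a,b):
    s=np.linalg.solve(np.c_[a[:2],-b[:2]],b[2:]-a[2:]);return a[2:]+s[0]*a[:2]
P=np.array([X(T,L),X(T,Rr),X(B,Rr),X(B,L)]);print(P.round(1),P.mean(0),np.linalg.norm(P-np.roll(P,1,0),axis=1))
# scene lid B fix
from itertools import product
for n in("scene","side"):
    im=cv2.imread(f"pics/{n}0.png");
    for c in comps(plate(im,190),500):
        p=cast(n,c,.019)*1000
        if np.hypot(*(p.mean(0)-[522,126]))<30: print(n,cv2.minAreaRect(p.astype(np.float32)))
E
```

```text
[1.94000e-01 9.81000e-01 4.48879e+02 3.66447e+02] 78.79
[1.95000e-01 9.81000e-01 5.73019e+02 3.41629e+02] 78.74
[ 9.78000e-01 -2.07000e-01  4.93407e+02  3.13720e+02] -11.95
[ 9.80000e-01 -1.97000e-01  5.12639e+02  4.00282e+02] -11.37
[[440.6 324.9]
 [457.8 411.3]
 [581.9 386.4]
 [564.5 298.7]] [511.20093 355.30792] [126.57056  88.10395 126.6346   89.39697]
scene ((522.4534301757812, 126.81494140625), (103.85113525390625, 132.1722412109375), 70.41565704345703)
side ((521.504638671875, 124.1197738647461), (105.43456268310547, 132.3963623046875), 70.42976379394531)
```

Request:
apply_moves:
  plan:
    - [[80,0,-40,0,-0.03],[80,0,-40,0,-0.03],[80,0,-40,0,-0.03],[80,0,-40,0,-0.03],[80,0,-40,0,-0.03],[80,4,-36,0,0],[80,4,0,0,0],[80,0,0,0,0]]

```text
time: 7.55
eef_pos: [0.52, 0.1269, 0.1932]
orientation: [-0.544, -3.093, 0.001]
force: [0.9, 0.5, -1.2]
gripper_width: 0.935
grasp_force: 0.0
```

```bash
python3 - <<'E'
from h import *
st=arm.read_state();print(st["eef_pos"],st["orientation"])
im=arm.capture("wrist");cv2.imwrite("pics/w6.png",im)
np.save("st6.npy",np.r_[st["eef_pos"],st["orientation"]])
E
```

```text
[0.51998508 0.12693237 0.19324967] [-5.43589020e-01 -3.09279016e+00  5.62585238e-04]
```

View pics/w6.png

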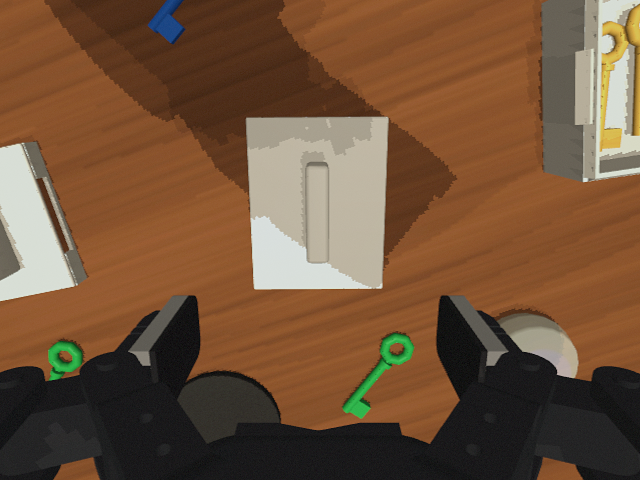

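The 132x102 lid is centred at (317,203), with its bar from (306,162) to (328,263). Nothing else is near the fingers. I'll calibrate against the lid's known size and resolve the tub's length offset.

```bash
python3 - <<'E'
from h import *
def S(f): v=np.load(f);return dict(eef_pos=v[:3],orientation=v[3:])
st=S("st6.npy");im=cv2.imread("pics/w6.png")
m=plate(im,120)
c=[c for c in comps(cv2.medianBlur(m,5),3000) if abs(c[:,0].mean()-317)<30 and c[:,1].mean()<260][0]
a=cv2.approxPolyDP(cv2.convexHull(c),6,True)[:,0];print(a.tolist())
r=cv2.minAreaRect((cast("wrist",c,.019,st)*1000).astype(np.float32));print("lid",r)
print("bar top",cast("wrist",[(306,163),(328,163),(328,263),(307,263)],.047,st).mean(0)*1000, "cam",pose("wrist",st)[1][:3,3])
st=S("st5.npy");im=cv2.imread("pics/w5.png")
d=np.array([np.cos(np.radians(-11.4)),np.sin(np.radians(-11.4))]);n=np.array([-d[1],d[0]])
print("gray col 345:",[(y,int(im[y,345].mean())) for y in list(range(108,134))+list(range(258,298))])
for name,px,z in(("near outer",(305,119),.052),("far floor",(310,265),.003),("far mouth",(306,287),.06),("far rim",(306,291),.06)):
    p=cast("wrist",px,z,st)[0]*1000;print(name,p.round(1),((p-[506.3,357])@d).round(1))
E
```

```text
[[385, 117], [381, 285], [256, 288], [247, 120]]
lid ((520.721435546875, 126.39900970458984), (100.96106719970703, 130.79661560058594), 70.27496337890625)
bar top [520.12455031 126.98269771] cam [0.45709601 0.15044521 0.33591856]
gray col 345: [(108, 54), (109, 50), (110, 54), (111, 55), (112, 50), (113, 53), (114, 51), (115, 53), (116, 55), (117, 75), (118, 121), (119, 134), (120, 134), (121, 132), (122, 133), (123, 133), (124, 146), (125, 147), (126, 146), (127, 146), (128, 154), (129, 160), (130, 160), (131, 160), (132, 159), (133, 159), (258, 157), (259, 158), (260, 157), (261, 157), (262, 158), (263, 158), (264, 105), (265, 109), (266, 111), (267, 109), (268, 109), (269, 109), (270, 111), (271, 110), (272, 110), (273, 111), (274, 110), (275, 112), (276, 109), (277, 110), (278, 110), (279, 109), (280, 112), (281, 111), (282, 110), (283, 112), (284, 110), (285, 110), (286, 112), (287, 149), (288, 187), (289, 185), (290, 185), (291, 164), (292, 87), (293, 92), (294, 95), (295, 91), (296, 88), (297, 92)]
near outer [449.8 368. ] -57.6
far floor [565.6 347. ] 60.1
far mouth [560.9 346. ] 55.6
far rim [563.8 345.4] 58.7
```

The near and far tub edges agree: centre (507.8,356.0), yaw -11.5°. Lid B is at (520.5,126.7), yaw -19.7°, with the tool centred over it. I'll descend and grip the bar.

Request:
apply_moves:
  plan:
    - [[60,0,0,-49,0],[50,0,0,-50,0],[45,0,0,-40,0],[45,0,0,-20,0],[45,0,0,-10,0],[45,0,0,0,0],[20,0,0,0,0],[0,0,0,0,0],[0,0,0,0,0],[0,0,0,0,0],[0,0,0,0,0],[0,0,0,0,0]]

```text
time: 8.8
eef_pos: [0.5205, 0.1277, 0.0266]
orientation: [0.542, 3.093, 0.001]
force: [-2.1, 0.7, 8.8]
gripper_width: 0.174
grasp_force: 59.6
```

Request:
apply_moves:
  plan:
    - [[0,0,0,10,0],[0,0,0,30,0],[0,0,0,40,0],[0,0,10,30,0],[0,-2,35,10,0.03],[0,-2,40,0,0.03],[0,-2,40,0,0.03],[0,-2,40,0,0.03],[0,-2,35,0,0.023],[0,-2,20,0,0],[0,-1,8,0,0],[0,0,0,0,0],[0,0,0,0,0]]

```text
time: 10.1
eef_pos: [0.5075, 0.354, 0.1457]
orientation: [0.322, 3.125, -0.001]
force: [0.9, -0.7, -1.4]
gripper_width: 0.175
grasp_force: 58.7
```

```bash
python3 - <<'E'
from h import *
st=arm.read_state();print(st["eef_pos"],st["orientation"],np.degrees(2*np.arctan2(st["orientation"][1],st["orientation"][0]))%360-180,st["gripper_width"])
im=arm.capture("wrist");cv2.imwrite("pics/w7.png",im)
np.save("st7.npy",np.r_[st["eef_pos"],st["orientation"]])
m=cv2.medianBlur(plate(im,90),5)
c=[c for c in comps(m,3000)];
for q in c:
    a=cv2.approxPolyDP(cv2.convexHull(q),5,True)[:,0];print(a.tolist())
E
```

```text
[0.50747696 0.35399556 0.14566273] [ 3.21509998e-01  3.12459316e+00 -1.13741161e-03] -11.749730163750087 0.17531175083976078
[[463, 121], [447, 337], [351, 424], [285, 424], [189, 337], [170, 123]]
```

View pics/w7.png

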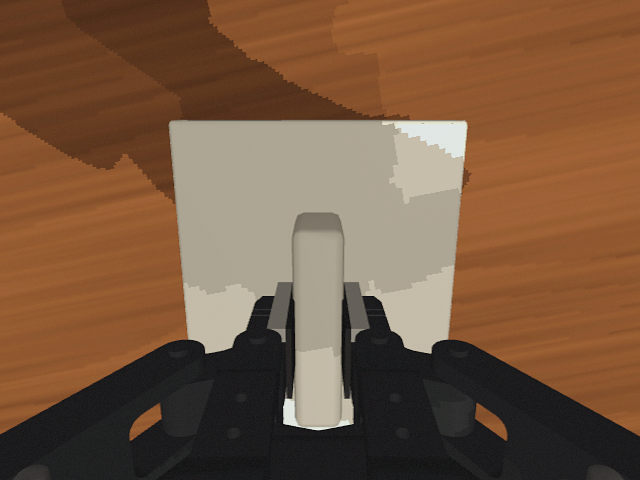

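The lid is held square and level, with its edge symmetric about column 317 and about 1 mm from centred in the tool. I'll correct the position and lower it slowly.

Request:
apply_moves:
  plan:
    - [[0,0,2,-25,0.004],[0,0,0,-25,0],[0,0,0,-4,0],[0,0,0,-3,0],[0,0,0,-2,0],[0,0,0,-2,0],[0,0,0,0,0],[0,0,0,0,0]]

```text
time: 10.95
eef_pos: [0.5071, 0.3575, 0.0847]
orientation: [0.313, 3.126, 0.0]
force: [-0.4, -0.0, -0.4]
gripper_width: 0.172
grasp_force: 58.7
```

Request:
apply_moves:
  plan:
    - [[0,0.5,-1,-2,0],[0,0,0,-2,0],[0,0,0,-2,0],[0,0,0,0,0],[0,0,0,0,0]]

```text
time: 11.45
eef_pos: [0.5079, 0.3564, 0.0787]
orientation: [0.314, 3.125, 0.0]
force: [-0.3, -1.3, 7.2]
gripper_width: 0.173
grasp_force: 59.9
```

Request:
apply_moves:
  plan:
    - [[0,0,0,-1,0],[0,0,0,-1,0],[0,0,0,-1,0],[0,0,0,0,0],[0,0,0,0,0]]

```text
time: 11.95
eef_pos: [0.5076, 0.3563, 0.0752]
orientation: [0.314, 3.126, -0.0]
force: [1.9, -1.8, 1.7]
gripper_width: 0.175
grasp_force: 60.1
```

Request:
apply_moves:
  plan:
    - [[0,0,0,-1,0],[0,0,0,-1,0],[0,0,0,-1,0],[0,0,0,0,0],[0,0,0,0,0]]

```text
time: 12.45
eef_pos: [0.5074, 0.3566, 0.0722]
orientation: [-0.313, -3.126, -0.0]
force: [0.5, -0.0, -1.2]
gripper_width: 0.172
grasp_force: 61.1
```

Request:
apply_moves:
  plan:
    - [[0,0,0,-1,0],[0,0,0,-1,0],[0,0,0,0,0],[0,0,0,0,0]]

```text
time: 12.85
eef_pos: [0.5075, 0.3566, 0.0715]
orientation: [0.313, 3.125, 0.001]
force: [-6.7, -4.5, 20.7]
gripper_width: 0.169
grasp_force: 64.3
```

The lid hits a hard stop at z=71.5 mm, where home was predicted (71.6). A slightly firmer press, then relax, release and retreat.

Request:
apply_moves:
  plan:
    - [[0,0,0,-0.7,0],[0,0,0,0,0],[0,0,0,1.5,0],[0,0,0,0,0],[20,0,0,0,0],[35,0,0,0,0],[45,0,0,0,0],[45,0,0,0,0],[45,0,0,15,0],[45,0,0,35,0],[45,0,0,45,0],[60,0,0,30,0],[60,0,-20,0,0],[60,0,0,0,0]]

```text
time: 14.25
eef_pos: [0.5083, 0.3344, 0.198]
orientation: [0.316, 3.124, -0.0]
force: [-0.4, -1.1, -0.5]
gripper_width: 0.704
grasp_force: 0.0
```

```bash
python3 - <<'E'
from h import *
st=arm.read_state();print(st["eef_pos"])
im=arm.capture("wrist");s=arm.capture("side")
q=cv2.resize(s[110:210,240:340],(400,400),interpolation=2)
cv2.imwrite("pics/p8.png",np.hstack([cv2.resize(im[60:380,120:440],(400,400)),q]))
m=cv2.medianBlur(plate(im,120),5)
for c in comps(m,3000):
    u=c.mean(0)
    r=cv2.minAreaRect((cast("wrist",c,.064,st)*1000).astype(np.float32));print(u.round(),r)
E
```

```text
[0.5082617  0.33444022 0.19799121]
[350. 203.] ((508.46014404296875, 356.9775085449219), (101.41568756103516, 130.84957885742188), 78.57510375976562)
```

View pics/p8.png

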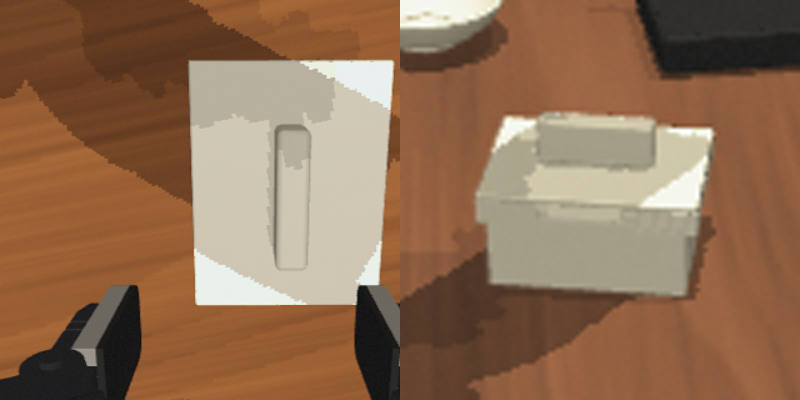

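The lid sits level and centred at (508,357), yaw -11.4°, with its skirt even along the tub. Its apparent size at the home height matches the calibration view (131x101 mm), and the hard stop was at the home height. The robot is clear, so I'll hand in.

```bash
python3 -c "
from bench import arm
print(arm.close_job())"
```

```text
the job is handed in; nothing more can be done
None
```

The brass key from the coaster is in the tub beside the other key, the fitting lid (B, 132 x 102 mm) is pressed down to its hard stop at home height, and the job was handed in at about 14 s without touching anything else.

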